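Pack the paint carrier, leave the empties

ROBOT

A 6-joint arm with a two-finger parallel gripper is mounted at the origin on a cart in front of the work surface, level with it; the furniture and walls round the work are solid. World frame = base frame: x ahead of the robot, y to its left, z up, the work surface at z = 0. Lengths are in m, angles in rad, forces in N, time in s.
With the tool pointing down it reaches from about 0.375 to 0.9 m from the base axis. Payload 3.1 kg.
Tool frame: the origin (TCP) lies midway between the tips of the shut fingers; the grasp point (between the pads) lies 19 mm behind it; z points along the fingers, y is the line along which they close (so a half turn about z gives the same grasp; the last joint's range is limited). The gripper opens to 85 mm and grips with 20 to 120 N. Pads are 22 mm wide; open, the fingers measure 114 mm over their backs; the gripper's body (76 mm by 85 mm) begins 54 mm behind the grasp point. The pads swing forward as they close: fully open they stand 13 mm farther back than shut.
Start: joints at [-1.484, 0.527, 1.433, -0, 1.181, -0.178], TCP at [0.164, -0.603, 0.231] pointing down, gripper open.
Joint ranges: [-3.08, 3.08], [-0.75, 2.2], [0.22, 2.44], [-1.43, 4.57], [0, 2.65], [-2.85, 2.85]. Speed limits (rad/s): [2.79, 2.79, 3.14, 3.14, 3.14, 3.14].

INTERFACE

Orientations are given as a unit quaternion [x, y, z, w].
In Python, from station import manip gives the robot as it stands.
- The arm moves only by the tool drive_tool, never from a script. Its argument "motion" is a list that holds one entry, the list of rows, each a list of 5 numbers: the finger opening in mm, from 0 to 85.4, then the shift along the tool's x, y, z in units of 30 mm (1.0 is 30 mm), then the turn about the tool's z in units of 8 degrees (1.0 is 8 degrees). In form: [[[fingers, x, y, z, yaw], ...]]. A call has 1 to 10 rows; each row is the pose to reach, as a shift and turn from the pose commanded when the call began, along the tool's axes at that moment; what a row does not reach only later rows make up. A row lasts 1/10 s, in which the tool goes at most 50 mm and 8.59 degrees, less where a joint would pass 70% of its speed; a pose out of reach is approached as far as the arm can. A call with a gripper value outside its range is refused whole. The fingers move at their own pace and stop on an object; "squeeze" is the grip in N (left out, the last holds). Time passes only in rows, so rows that repeat a pose let the fingers close. It gives the time, the measured TCP pose, the force, the opening and the grip force at its end, in the units of the state.
- manip.sense(): the state, without advancing time (a new reading comes with each control period).
- manip.snapshot(name): name is "scene" or "top" or "wrist"; returns the picture (480x640x3 uint8, red, green, blue); there is no depth.
- manip.camera_model(name): a dict with "fov_y" (degrees; the focal length in pixels is half the picture's height over the tangent of half this angle, whatever the lens; pixels are square), "cx", "cy" (the principal point, pixels), "origin" and "orientation" of the camera in the world. Camera axes: x right, y up, looking along -z (the intrinsics and any distortion apply to the point x, -y, -z); pixel columns grow to the right and rows downward; lengths in m; the calibration is good to about 2 mm. The wrist camera is an equidistant fisheye: a pixel r from the principal point sees the ray r / f radians off the axis. A picture is of the moment at which its call begins: read the wrist's pose just before it. camera_model takes no time and is no camera call; for the wrist camera it gives the pose at the moment of the call.
- manip.sign_off(): hands the job in; it is judged then, once.
The state is a dict: "t": time; "q": joint angles; "qd": joint speeds; "tau": joint torques, N m; "tcp_pos": TCP position; "tool_rot": TCP orientation; "force": force on the tool from outside, world axes, zero at the start; "ft_torque": the same for the moment, N m; "finger_gap": opening from 0.0 (shut) to 1.0 (fully open); "gripper_force": force on a finger pad.
Only numpy, scipy, OpenCV 4.12 (cv2) and the standard library are available. Lean on these libraries where they do the work, as an engineer would, in place of code of your own. Each camera call takes 0.05 s, during which the arm holds its last target. There are 200 camera calls.

TASK

Pack the wooden paint carrier for tonight's painting session: stand the black pot with the yellow dot in the yellow cup, the black pot with the red dot in the red cup, the blue pot without a dot in the blue cup and the ink dropper bottle in the white cup, each upright and right down on the cup's floor. The two pots with a white dot on the lid are empty: leave them standing where they are.

Things in the scene. Friction and masses are not known exactly. Their poses are not given: they have to be found in the camera images.
- pot_yellow_dot: Black paint pot with a large YELLOW paint dot (23 mm) on its black lid; 34 mm across, 36 mm high, 35 g; a thin yellow band runs round every black pot. The origin is the centre of its underside, z up; round, so its yaw means nothing. Starts on a green-blue cutting mat 2.5 mm thick. Grip the upper half, from above.
- pot_red_dot: Black paint pot with a large RED dot (23 mm) on its black lid; 34 mm across, 36 mm high, 35 g. The origin is the centre of its underside, z up; round, so its yaw means nothing. Starts on a green-blue cutting mat 2.5 mm thick. Grip the upper half, from above.
- pot_blue: Plain blue primer pot, blue lid without any dot; 35 mm across, 36 mm high, 40 g. The origin is the centre of its underside, z up; round, so its yaw means nothing. Starts on a green-blue cutting mat 2.5 mm thick. Grip the upper half, from above.
- ink_bottle: Dark grey ink dropper bottle with a white nozzle, standing; 29 mm across, 86 mm high in all, the nozzle on top. The origin is the centre of its underside, z up. Grip the dark body between 20 and 45 mm above its underside.
- empty_black: Empty black paint pot, marked by a WHITE dot (23 mm) on its lid; 34 mm across, 36 mm high. To be left where it stands. Origin at the centre of its underside.
- empty_blue: Empty blue primer pot, marked by a WHITE dot (23 mm) on its lid; 35 mm across, 36 mm high. To be left where it stands. Origin at the centre of its underside.
- cup_yellow: The YELLOW cup. Round open plastic insert fixed in the plywood carrier: 62 mm outside, 56 inside, floor 4 mm thick, rim 16 mm above its underside; origin: centre of its underside, z up. The four cups fill the carrier in a square of 72 mm pitch, in any arrangement and yaw. Carrier: fixed tray 160 x 160 mm, walls 22 mm high, floor 5 mm thick, a low wire loop at two sides.
- cup_red: The RED cup. Round open plastic insert fixed in the plywood carrier: 62 mm outside, 56 inside, floor 4 mm thick, rim 16 mm above its underside; origin: centre of its underside, z up. The four cups fill the carrier in a square of 72 mm pitch, in any arrangement and yaw. Carrier: fixed tray 160 x 160 mm, walls 22 mm high, floor 5 mm thick, a low wire loop at two sides.
- cup_blue: The BLUE cup. Round open plastic insert fixed in the plywood carrier: 62 mm outside, 56 inside, floor 4 mm thick, rim 16 mm above its underside; origin: centre of its underside, z up. The four cups fill the carrier in a square of 72 mm pitch, in any arrangement and yaw. Carrier: fixed tray 160 x 160 mm, walls 22 mm high, floor 5 mm thick, a low wire loop at two sides.
- cup_white: The WHITE cup. Round open plastic insert fixed in the plywood carrier: 62 mm outside, 56 inside, floor 4 mm thick, rim 16 mm above its underside; origin: centre of its underside, z up. The four cups fill the carrier in a square of 72 mm pitch, in any arrangement and yaw. Carrier: fixed tray 160 x 160 mm, walls 22 mm high, floor 5 mm thick, a low wire loop at two sides.
There are look-alikes about, which are no part of the job. What is shaped like the pot_yellow_dot but pink is not meant. What is shaped like the pot_red_dot but pink or purple is not meant.

How it is judged:
At the end, for the whole second after the job is handed in: Each of the four stands upright (within 0.15 rad) and at rest on the floor of its own cup (underside less than 8 mm above the cup's underside, centre within 16 mm of the cup's); both white-dotted empties still stand within 20 mm of where they were (horizontal distance between pot_yellow_dot and cup_yellow below 0.016 m and z of pot_yellow_dot in the frame of cup_yellow between 0 and 0.008 m and angle between each of pot_yellow_dot, pot_red_dot, pot_blue, ink_bottle, empty_black, empty_blue's own z axis and vertical below 0.15 rad and linear speed of each of pot_yellow_dot, pot_red_dot, pot_blue, ink_bottle below 0.02 m/s and horizontal distance between pot_red_dot and cup_red below 0.016 m and z of pot_red_dot in the frame of cup_red between 0 and 0.008 m and horizontal distance between pot_blue and cup_blue below 0.016 m and z of pot_blue in the frame of cup_blue between 0 and 0.008 m and horizontal distance between ink_bottle and cup_white below 0.016 m and z of ink_bottle in the frame of cup_white between 0 and 0.008 m and distance of each of empty_black, empty_blue from where it was at the start of the episode below 0.02 m); the robot touches nothing.
It fails at once if an empty pot (white dot) is moved by more than 30 mm or knocked over (distance of any of empty_black, empty_blue from where it was at the start of the episode above 0.03 m or angle between any of empty_black, empty_blue's own z axis and vertical above 0.5 rad).
It also fails if it takes over 102 s, if anything falls off the work surface, if the arm or the gripper's body presses on something with over 40 N, if the wrist force passes 120 N, or if a joint passes its speed limit or range.

## Working session

There is one attempt and no reset: what is moved stays moved. The work goes in short steps, Python scripts to look and compute and a tool call to move; the robot and the scene stay as the last step left them, time stands still between calls to the robot, and variables do not carry over. Pictures are saved under pics/ and viewed, at most 14 in all, crops included, and the job is handed in when it is done.

Besides the shell and the picture viewer there is one more tool, called after "Call:" as name([rows], argument=value, ...), one row to a line, values as JSON. drive_tool: Moves the arm, as the interface text tells. Its arguments: {"type":"object","properties":{"motion":{"type":"array","items":{"type":"array","items":{"type":"array","items":{"type":"number"}}}},"squeeze":{"type":"number"}},"required":["motion"]}

```bash
mkdir -p pics
python3 - <<'E'
from station import manip
import cv2
for n in ("top","scene"):
    print(n, manip.camera_model(n))
    cv2.imwrite(f"pics/{n}0.png", manip.snapshot(n)[:,:,::-1])
s=manip.sense(); print(s)
E
```

```text
top {'fov_y': 51.5218381353369, 'cx': 319.9196829813078, 'cy': 239.47040408653083, 'origin': array([0.55184733, 0.00766645, 0.92936948]), 'orientation': array([ 0.00850759, -0.02539241, -0.70022725,  0.71341758])}
scene {'fov_y': 52.28228254246198, 'cx': 315.63160230435295, 'cy': 244.9907026940637, 'origin': array([-0.20697327,  0.40209875,  0.51937962]), 'orientation': array([-0.26774502,  0.43453796,  0.73862165, -0.44037192])}
{'t': 0.1, 'q': array([-1.48349055e+00,  5.28402666e-01,  1.43379189e+00,  1.81459644e-05,
        1.18140428e+00, -1.78498059e-01]), 'qd': array([ 0.00127298, -0.00403072, -0.00355118, -0.00014722,  0.00135075,
        0.00131838]), 'tau': array([-3.99679730e-04, -4.43305707e+01, -1.78585625e+01, -2.19366821e-04,
        3.83799139e-03,  5.51850874e-06]), 'tcp_pos': array([ 0.16415465, -0.60237975,  0.23040774]), 'tool_rot': array([ 9.91181491e-01,  1.32507533e-01,  5.41029435e-05, -1.00166844e-03]), 'force': array([-1.36640468, -0.65934094,  0.63564856]), 'ft_torque': array([ 0.02997159,  0.00720132, -0.03734869]), 'gripper_force': 0.0, 'finger_gap': 1.0018000036095782}
```

View pics/top0.png

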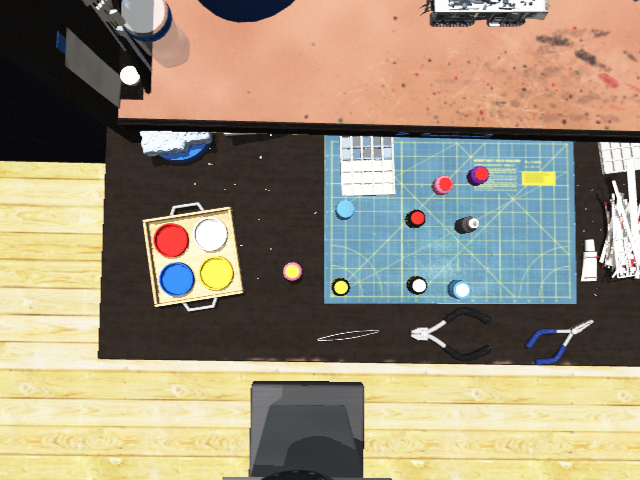

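View pics/scene0.png

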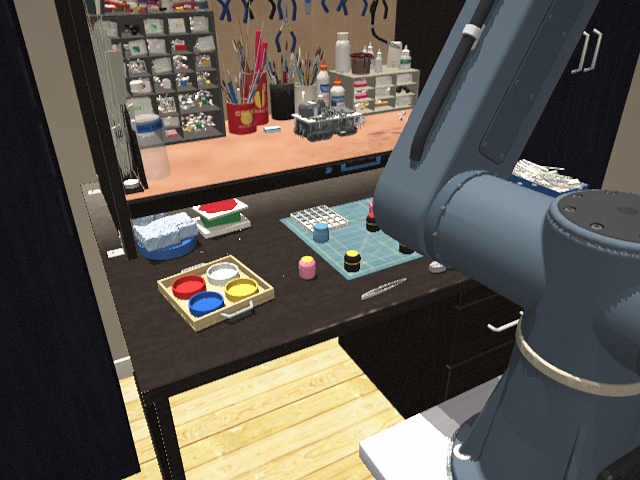

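Top view: yellow-dot pot at (341,287), red-dot black pot (417,218), plain blue pot (345,209), ink bottle (467,225). The empties are at (418,285) and (459,289). Cups: red (172,240), white (211,235), blue (177,279), yellow (217,273).

```bash
cat > h.py <<'E'
import numpy as np, cv2
from scipy.spatial.transform import Rotation as R
from station import manip
def pix2world(cam, u, v, z):
    f=240/np.tan(np.radians(cam["fov_y"])/2)
    d=np.array([(u-cam["cx"])/f, -(v-cam["cy"])/f, -1.])
    d=R.from_quat(cam["orientation"]).apply(d); o=cam["origin"]
    return o+d*(z-o[2])/d[2]
def blob(im, u, v, r, pred):
    h=cv2.cvtColor(im,cv2.COLOR_RGB2HSV).astype(int)
    m=np.zeros(im.shape[:2],bool); m[v-r:v+r+1,u-r:u+r+1]=pred(h)[v-r:v+r+1,u-r:u+r+1]
    n,lab,st,ce=cv2.connectedComponentsWithStats(m.astype(np.uint8))
    k=1+np.argmax(st[1:,4]); return ce[k],st[k]
H=lambda a,b,s=120,v=60:(lambda h:((h[...,0]>=a)&(h[...,0]<=b) if a<b else (h[...,0]>=a)|(h[...,0]<=b))&(h[...,1]>s)&(h[...,2]>v))
W=lambda h:(h[...,1]<60)&(h[...,2]>140)
E
python3 - <<'E'
from h import *
c=manip.camera_model("top"); im=cv2.imread("pics/top0.png")[:,:,::-1].copy()
for n,u,v,r,p,z in [("yel",341,287,10,H(20,35),.0385),("red",417,218,10,H(170,8),.0385),("blue",345,209,13,H(98,112,110,150),.0385),
 ("nozz",473,223,9,W,.085),("e_blk",418,285,10,W,.0385),("e_blu",460,288,10,W,.0385),
 ("cY",217,273,20,H(20,35,150),.021),("cR",172,240,20,H(170,8,150),.021),("cB",177,279,20,H(100,125,150),.021),("cW",211,235,19,W,.021)]:
    ce,st=blob(im,u,v,r,p); w=pix2world(c,*ce,z); bc=(st[0]+(st[2]-1)/2,st[1]+(st[3]-1)/2)
    print(n,ce.round(1),st,w.round(4),"bbox",pix2world(c,*bc,z).round(4))
a=cv2.resize(im[150:310,320:500],None,fx=4,fy=4,interpolation=cv2.INTER_CUBIC)[:600]
cv2.imwrite("pics/crop1.png",a[:,:,::-1])
print(pix2world(c,320,130,.0))
E
```

```text
yel [340.7 286.9] [334 280  15  14 159] [ 0.5106 -0.0518  0.0385] bbox [ 0.5114 -0.0524  0.0385]
red [417.3 217.6] [411 211  14  14 155] [ 0.6377 -0.1885  0.0385] bbox [ 0.6379 -0.1888  0.0385]
blue [345.4 208.5] [335 200  20  19 230] [ 0.6516 -0.0581  0.0385] bbox [ 0.6506 -0.0565  0.0385]
nozz [474.3 222.5] [469 216  14  12  99] [ 0.6268 -0.2765  0.085 ] bbox [ 0.6286 -0.2786  0.085 ]
e_blk [418.7 285.2] [412 279  14  13 144] [ 0.5161 -0.1919  0.0385] bbox [ 0.5164 -0.1916  0.0385]
e_blu [462.  289.6] [456 283  13  14 139] [ 0.5094 -0.2703  0.0385] bbox [ 0.5097 -0.2703  0.0385]
cY [215.3 272.7] [199 256  34  34 831] [0.5316 0.175  0.021 ] bbox [0.532  0.1747 0.021 ]
cR [170.6 239.7] [154 223  35  34 943] [0.59   0.2575 0.021 ] bbox [0.5904 0.2568 0.021 ]
cB [176.2 278.8] [159 263  35  33 904] [0.5194 0.2451 0.021 ] bbox [0.519  0.2455 0.021 ]
cW [209.9 236.8] [ 192  217   39   38 1195] [0.5966 0.1867 0.021 ] bbox [0.5991 0.1848 0.021 ]
[ 0.8039027  -0.01053696  0.        ]
```

View pics/crop1.png

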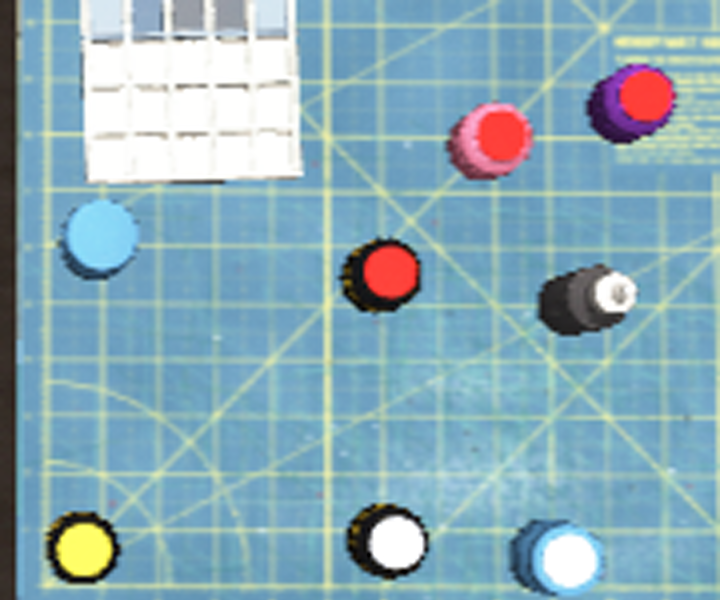

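Crop: yellow-dot pot at bottom left, plain blue pot above it, black red-dot pot in the middle, bottle at right. The empties at bottom and the pink and purple look-alikes need to be avoided. The cup pitch comes out at about 72 mm, as it should.

Call:
drive_tool([
  [[60, 16, -14.7, 2.5, 1.9], [60, 16, -14.7, 2.5, 1.9], [60, 16, -14.7, 2.5, 1.9], [60, 16, -14.7, 2.5, 1.9], [60, 16, -14.7, 2.5, 1.9], [60, 16, -14.7, 2.5, 1.9], [60, 16, -14.7, 2.5, 1.9], [60, 16, -14.7, 2.5, 1.9], [60, 16, -14.7, 2.5, 1.9], [60, 16, -14.7, 2.5, 1.9]],
])

```text
t: 1.1
tcp_pos: [0.4295, -0.1808, 0.1738]
tool_rot: [1.0, 0.0, -0.0, -0.0]
force: [0.2, -0.0, 0.1]
finger_gap: 0.706
gripper_force: 0.0
```

```bash
cat >> h.py <<'E'
def to(x,y,z,yaw=0):
    s=manip.sense(); r=R.from_quat(s["tool_rot"]); d=r.inv().apply(np.array([x,y,z])-s["tcp_pos"])/.03
    t=r.as_matrix()[:,0]; psi=np.degrees(np.arctan2(t[1],t[0]))
    print("t",round(s["t"],1),"tcp",s["tcp_pos"].round(4),"psi",psi.round(2),"->",d.round(2),"turn",((psi-yaw)/8).round(2))
E
python3 - <<'E'
from h import *
to(.511,-.052,.1)
c=manip.camera_model("top")
print(pix2world(c,473.7,223.,.0885),pix2world(c,462.3,226.2,.0025))
E
```

```text
t 1.1 tcp [ 0.4295 -0.1808  0.1738] psi 0.01 -> [ 2.72 -4.29  2.46] turn 0.0
[ 0.62561846 -0.27435145  0.0885    ] [ 0.62669061 -0.2815956   0.0025    ]
```

Call:
drive_tool([
  [[60, 2.7, -4.3, 2.4, 0], [60, 2.7, -4.3, 2.4, 0], [60, 2.7, -4.3, 2.4, 0], [60, 2.7, -4.3, 2.4, 0], [60, 2.7, -4.3, 2.4, 0], [60, 2.7, -4.3, 2.4, 0]],
])

```text
t: 1.7
tcp_pos: [0.5095, -0.0534, 0.1018]
tool_rot: [1.0, 0.001, -0.001, -0.0]
force: [0.1, 0.2, 0.3]
finger_gap: 0.705
gripper_force: 0.0
```

Run:
```python
from h import *
to(.511,-.052,.0165)
print(manip.camera_model("wrist"))
cv2.imwrite("pics/w1.png",manip.snapshot("wrist")[:,:,::-1])
```

```text
t 1.7 tcp [ 0.5095 -0.0534  0.1018] psi 0.1 -> [ 0.05 -0.05  2.84] turn 0.01
{'fov_y': 65.70646984690485, 'cx': 320.75886606764163, 'cy': 240.69834809725543, 'origin': array([ 0.59238619, -0.052869  ,  0.24482309]), 'orientation': array([-0.11612327,  0.11549041, -0.69691084,  0.69820673])}
```

View pics/w1.png

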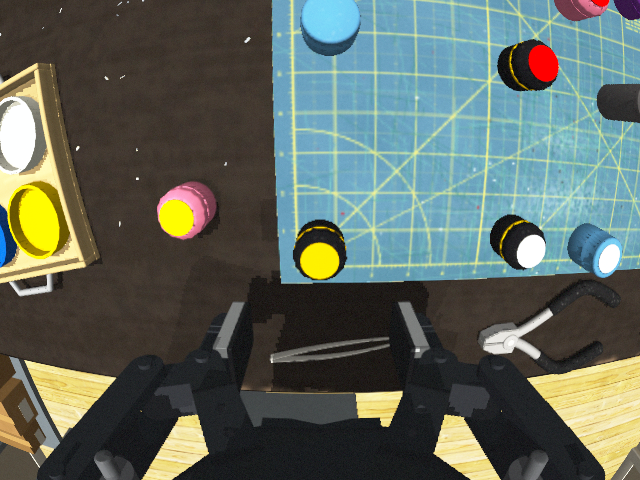

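The wrist view shows the yellow-dot pot centred between the fingers at (319,260). The red dot is at (543,62), the empty's white dot at (531,251) and the yellow cup at (38,220).

```bash
cat >> h.py <<'E'
def wpix(cam,u,v,z):
    f=240/np.tan(np.radians(cam["fov_y"])/2); a=np.array([u-cam["cx"],-(v-cam["cy"])]); r=np.hypot(*a); th=r/f
    d=np.append(a/r*np.sin(th),-np.cos(th)); d=R.from_quat(cam["orientation"]).apply(d); o=cam["origin"]
    return o+d*(z-o[2])/d[2]
E
python3 - <<'E'
from h import *
c=manip.camera_model("wrist"); im=cv2.imread("pics/w1.png")[:,:,::-1].copy()
for n,u,v,r,p,z in [("yel",319,260,25,H(20,35,150,180),.0385),("red",543,62,20,H(170,8),.0385),("e",531,251,22,W,.0385),("cY",38,220,45,H(20,35,150),.021)]:
    ce,st=blob(im,u,v,r,p); print(n,ce.round(1),st,wpix(c,*ce,z).round(4))
print(wpix(c,331,20,.0385))
E
```

```text
yel [319.3 260.5] [ 300  243   39   36 1112] [ 0.5094 -0.053   0.0385]
red [542.9  62.9] [528  45  31  37 887] [ 0.6371 -0.19    0.0385]
e [530.9 251.1] [517 235  29  36 758] [ 0.5146 -0.1941  0.0385]Traceback (most recent call last):
  File "<stdin>", line 4, in <module>
  File "h.py", line 13, in blob
    k=1+np.argmax(st[1:,4]); return ce[k],st[k]
        ~~~~~~~~~^^^^^^^^^^
    return _wrapfunc(a, 'argmax', axis=axis, out=out, **kwds)
    return bound(*args, **kwds)
ValueError: attempt to get argmax of an empty sequence
```

Call:
drive_tool([
  [[60, 0, 0, 1.4, 0], [60, 0, 0, 2.4, 0], [60, 0, 0, 2.8, 0], [60, 0, 0, 2.8, 0], [25, 0, 0, 2.8, 0], [25, 0, 0, 2.8, 0], [25, 0, 0, 2.8, 0], [25, 0, 0, 2.8, 0], [25, 0, 0, 2.8, 0], [25, 0, 0, 2.8, 0]],
], squeeze=35)

```text
t: 2.75
tcp_pos: [0.5108, -0.0542, 0.0198]
tool_rot: [1.0, 0.001, 0.001, 0.001]
force: [-1.8, -2.0, 6.8]
finger_gap: 0.363
gripper_force: 34.8
```

Call:
drive_tool([
  [[25, 0, 0, -0.5, 0], [25, 0, 0, -2, 0], [25, 0, 0, -2.5, 0], [25, 0, 0, -2.5, 0]],
])

```text
t: 3.15
tcp_pos: [0.5118, -0.0541, 0.0961]
tool_rot: [1.0, 0.0, 0.003, 0.001]
force: [1.1, -0.6, -0.8]
finger_gap: 0.366
gripper_force: 35.0
```

Run:
```python
from h import *
to(.532,.1745,.085)
cv2.imwrite("pics/w2.png",manip.snapshot("wrist")[:,:,::-1])
```

```text
t 3.1 tcp [ 0.5118 -0.0541  0.0961] psi 0.05 -> [ 0.68 -7.62  0.36] turn 0.01
```

View pics/w2.png

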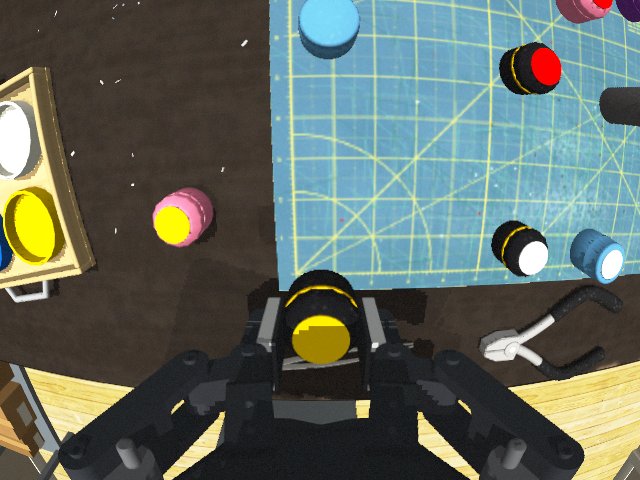

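The yellow-dot pot is held upright at (320,310) and clear of the mat.

Call:
drive_tool([
  [[25, 0.7, -7.6, 0.2, 0], [25, 0.7, -7.6, 0.2, 0], [25, 0.7, -7.6, 0.2, 0], [25, 0.7, -7.6, 0.2, 0], [25, 0.7, -7.6, 0.2, 0], [25, 0.7, -7.6, 0.2, 0], [25, 0.7, -7.6, 0.2, 0], [25, 0.7, -7.6, 0.2, 0]],
])

```text
t: 4.0
tcp_pos: [0.5299, 0.1734, 0.0863]
tool_rot: [1.0, -0.0, -0.001, 0.0]
force: [-0.1, 1.0, -0.9]
finger_gap: 0.361
gripper_force: 35.0
```

Run:
```python
from h import *
to(.532,.1745,.0265)
im=manip.snapshot("wrist"); c=manip.camera_model("wrist"); cv2.imwrite("pics/w3.png",im[:,:,::-1])
```

```text
t 4.0 tcp [0.5299 0.1734 0.0863] psi -0.01 -> [ 0.07 -0.04  1.99] turn -0.0
```

View pics/w3.png

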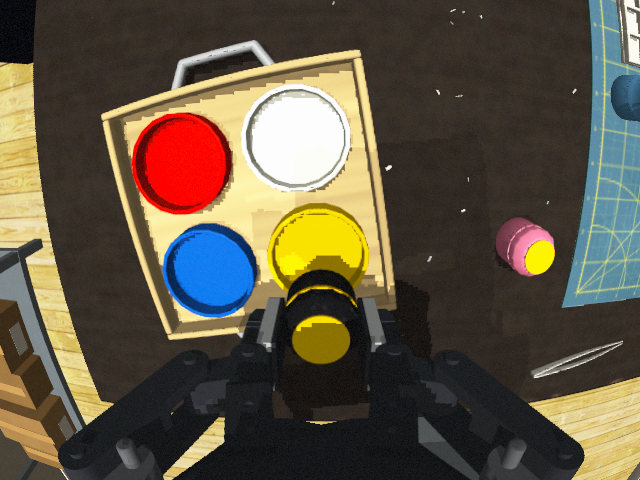

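The pot hangs over the yellow cup. The rims read red (181,162), white (296,138), blue (209,270) and yellow (about 318,254), so I'll check those positions.

Run:
```python
from h import *
c=manip.camera_model("wrist")
P={n:wpix(c,u,v,.021)[:2] for n,u,v in [("R",181.5,162),("W",296.5,138),("B",209.5,270),("Y",318,254)]}
for n in P: print(n,P[n].round(4))
print(np.linalg.norm(P["R"]-P["W"]),np.linalg.norm(P["R"]-P["B"]),np.linalg.norm(P["Y"]-P["B"]))
```

```text
R [0.5908 0.255 ]
W [0.6022 0.1868]
B [0.5225 0.2434]
Y [0.5334 0.175 ]
0.06919085953041891 0.06929462349825176 0.06930176873844554
```

Call:
drive_tool([
  [[25, 0.1, 0, 1, 0], [25, 0.1, 0, 1.7, 0], [25, 0.1, 0, 1.95, 0], [25, 0.1, 0, 1.95, 0], [25, 0.1, 0, 1.95, 0]],
])

```text
t: 4.55
tcp_pos: [0.5342, 0.1738, 0.0292]
tool_rot: [1.0, -0.0, 0.0, -0.0]
force: [0.2, -0.2, -0.7]
finger_gap: 0.363
gripper_force: 35.0
```

```bash
python3 -c "
from h import *
to(.532,.1748,.0265); print(manip.sense()['force'])"
```

```text
t 4.5 tcp [0.5342 0.1738 0.0292] psi -0.03 -> [-0.07 -0.03  0.09] turn -0.0
[ 0.1884636  -0.19131957 -0.68059165]
```

Call:
drive_tool([
  [[25, 0, 0, 0.1, 0], [25, 0, 0, 0.1, 0], [50, 0, 0, 0.1, 0], [50, 0, 0, 0.1, 0], [50, 0, 0, 0.1, 0], [50, 0, 0, 0.1, 0], [50, 0, 0, -1, 0], [50, 0, 0, -2.4, 0], [50, 0, 0, -2.4, 0]],
])

```text
t: 5.45
tcp_pos: [0.5373, 0.175, 0.1053]
tool_rot: [1.0, 0.0, 0.005, -0.001]
force: [0.4, -0.5, 0.4]
finger_gap: 0.584
gripper_force: 0.0
```

Run:
```python
from h import *
to(.637,-.1893,.1)
cv2.imwrite("pics/w4.png",cv2.resize(manip.snapshot("wrist")[:,:,::-1],(480,360)))
```

```text
t 5.5 tcp [0.5373 0.175  0.1053] psi 0.04 -> [ 3.31 12.15  0.19] turn 0.01
```

View pics/w4.png

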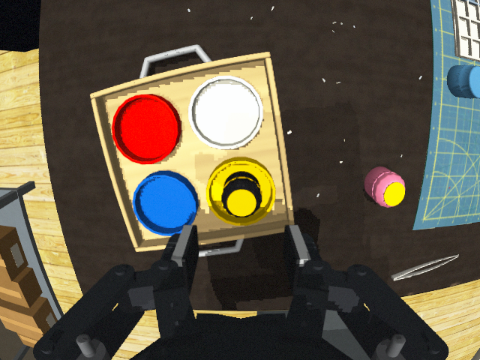

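The yellow-dot pot stands upright in the yellow cup. Next is the red-dot pot.

Call:
drive_tool([
  [[58, 3.4, 12.1, 0.1, 0], [58, 3.4, 12.1, 0.1, 0], [58, 3.4, 12.1, 0.1, 0], [58, 3.4, 12.1, 0.1, 0], [58, 3.4, 12.1, 0.1, 0], [58, 3.4, 12.1, 0.1, 0], [58, 3.4, 12.1, 0.1, 0], [58, 3.4, 12.1, 0.1, 0], [58, 3.4, 12.1, 0.1, 0], [58, 3.4, 12.1, 0.1, 0]],
])

```text
t: 6.5
tcp_pos: [0.6346, -0.1885, 0.096]
tool_rot: [1.0, -0.001, -0.001, -0.001]
force: [-0.3, 0.9, -0.2]
finger_gap: 0.681
gripper_force: 0.0
```

Run:
```python
from h import *
to(.637,-.1893,.0195)
im=manip.snapshot("wrist"); c=manip.camera_model("wrist"); cv2.imwrite("pics/w5.png",im[:,:,::-1])
ce,st=blob(im,320,260,40,H(170,8)); print(ce,st,wpix(c,*ce,.0385))
```

```text
t 6.5 tcp [ 0.6346 -0.1885  0.096 ] psi -0.06 -> [0.09 0.03 2.55] turn -0.01
[321.41854839 260.4516129 ] [ 301  242   41   38 1240] [ 0.63656891 -0.18736571  0.0385    ]
```

View pics/w5.png

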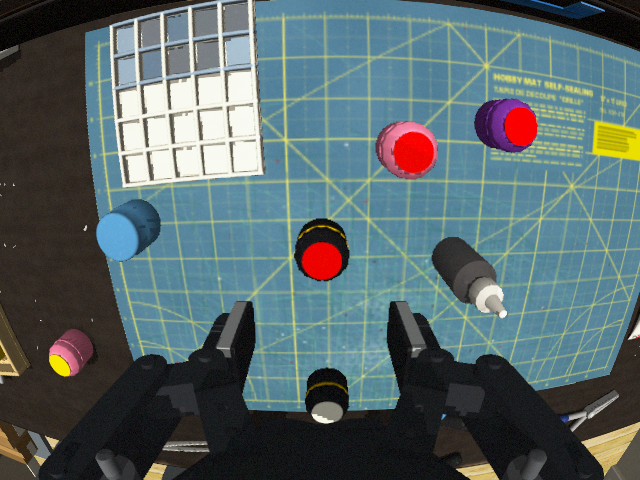

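The red-dot pot is centred between the fingers at (321,260). The bottle stands at about (455,255), the blue pot at (122,235) and the empty is well behind at (326,400).

Call:
drive_tool([
  [[58, 0.1, 0, 1.3, 0], [58, 0.1, 0, 2.2, 0], [58, 0.1, 0, 2.5, 0], [58, 0.1, 0, 2.5, 0], [25, 0.1, 0, 2.5, 0], [25, 0.1, 0, 2.5, 0], [25, 0.1, 0, 2.5, 0], [25, 0.1, 0, 2.5, 0], [25, 0.1, 0, 2.5, 0], [25, 0.1, 0, 2.5, 0]],
])

```text
t: 7.55
tcp_pos: [0.64, -0.1887, 0.0246]
tool_rot: [1.0, 0.0, 0.001, 0.0]
force: [-1.1, 2.5, 6.3]
finger_gap: 0.349
gripper_force: 34.9
```

Call:
drive_tool([
  [[25, 0, 0, -0.5, 0], [25, 0, 0, -2, 0], [25, 0, 0, -2.6, 0], [25, 0, 0, -2.6, 0]],
])

```text
t: 7.95
tcp_pos: [0.6414, -0.1901, 0.1053]
tool_rot: [1.0, 0.0, 0.004, 0.002]
force: [0.8, -0.2, -0.5]
finger_gap: 0.349
gripper_force: 34.5
```

Run:
```python
from h import *
to(.591,.256,.095)
c=manip.camera_model("wrist")
```

```text
t 8.0 tcp [ 0.6414 -0.1901  0.1053] psi 0.03 -> [ -1.67 -14.87   0.27] turn 0.0
```

Call:
drive_tool([
  [[25, -1.6, -14.8, 0, 0], [25, -1.6, -14.8, 0, 0], [25, -1.6, -14.8, 0, 0], [25, -1.6, -14.8, 0, 0], [25, -1.6, -14.8, 0, 0], [25, -1.6, -14.8, 0, 0], [25, -1.6, -14.8, 0, 0], [25, -1.6, -14.8, 0, 0], [25, -1.6, -14.8, 0, 0], [25, -1.6, -14.8, 0, 0]],
])

```text
t: 8.95
tcp_pos: [0.5884, 0.2612, 0.0997]
tool_rot: [1.0, 0.004, -0.001, -0.001]
force: [-0.1, 0.1, 0.3]
finger_gap: 0.354
gripper_force: 34.6
```

Call:
drive_tool([
  [[25, 0, 0, 0, 0], [25, 0, 0, 0.3, 0], [25, 0, 0, 0.3, 0]],
])

```text
t: 9.25
tcp_pos: [0.5898, 0.2533, 0.0899]
tool_rot: [1.0, -0.001, -0.002, 0.001]
force: [0.5, -0.3, -1.5]
finger_gap: 0.358
gripper_force: 34.6
```

Run:
```python
from h import *
to(.591,.256,.031); print(manip.sense()["finger_gap"])
```

```text
t 9.2 tcp [0.5898 0.2533 0.0899] psi -0.1 -> [ 0.05 -0.09  1.96] turn -0.01
0.35830517814948243
```

Call:
drive_tool([
  [[25, 0.05, -0.1, 1, 0], [25, 0.05, -0.1, 1.6, 0], [25, 0.05, -0.1, 1.9, 0], [25, 0.05, -0.1, 1.9, 0], [25, 0.05, -0.1, 1.9, 0]],
])

```text
t: 9.75
tcp_pos: [0.5927, 0.2577, 0.035]
tool_rot: [1.0, -0.0, 0.0, -0.0]
force: [-0.1, 0.1, -0.7]
finger_gap: 0.354
gripper_force: 34.6
```

Call:
drive_tool([
  [[25, 0, 0, 0.1, 0], [25, 0, 0, 0.1, 0], [50, 0, 0, 0.1, 0], [50, 0, 0, 0.1, 0], [50, 0, 0, 0.1, 0], [50, 0, 0, 0.1, 0], [50, 0, 0, -1, 0], [50, 0, 0, -2.2, 0], [50, 0, 0, -2.2, 0]],
])

```text
t: 10.65
tcp_pos: [0.5959, 0.2595, 0.1058]
tool_rot: [1.0, 0.0, 0.005, -0.001]
force: [0.6, 0.4, 0.6]
finger_gap: 0.586
gripper_force: 0.0
```

Run:
```python
from h import *
to(.651,-.058,.1)
c=manip.camera_model("wrist"); im=manip.snapshot("wrist"); cv2.imwrite("pics/w6.png",cv2.resize(im[:,:,::-1],(480,360)))
```

```text
t 10.7 tcp [0.5959 0.2595 0.1058] psi 0.04 -> [ 1.83 10.58  0.19] turn 0.0
```

View pics/w6.png

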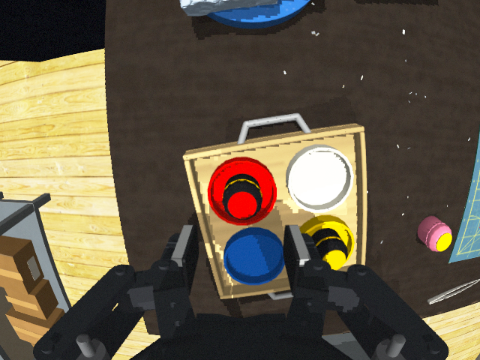

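The red-dot pot stands upright in the red cup. Next is the blue pot.

Call:
drive_tool([
  [[60, 1.9, 10.6, 0.1, 0], [60, 1.9, 10.6, 0.1, 0], [60, 1.9, 10.6, 0.1, 0], [60, 1.9, 10.6, 0.1, 0], [60, 1.9, 10.6, 0.1, 0], [60, 1.9, 10.6, 0.1, 0], [60, 1.9, 10.6, 0.1, 0], [60, 1.9, 10.6, 0.1, 0], [60, 1.9, 10.6, 0.1, 0], [60, 1.9, 10.6, 0.1, 0]],
])

```text
t: 11.7
tcp_pos: [0.6483, -0.0581, 0.0968]
tool_rot: [1.0, 0.001, -0.001, -0.001]
force: [-0.1, 0.5, -0.0]
finger_gap: 0.708
gripper_force: 0.0
```

Run:
```python
from h import *
to(.651,-.058,.0225)
c=manip.camera_model("wrist"); im=manip.snapshot("wrist"); cv2.imwrite("pics/w7.png",im[:,:,::-1])
h=cv2.cvtColor(im,cv2.COLOR_RGB2HSV); print(h[262,320],h[225,320],h[280,260])
ce,st=blob(im,320,255,45,H(95,112,110,190)); print(ce,st,wpix(c,*ce,.0385))
```

```text
t 11.7 tcp [ 0.6483 -0.0581  0.0968] psi 0.09 -> [0.1  0.   2.48] turn 0.01
[102 141 197] [102 141 150] [ 0 53 34]
[321.3735692  257.24401665] [ 296  234   52   48 1922] [ 0.65221484 -0.0580461   0.0385    ]
```

View pics/w7.png

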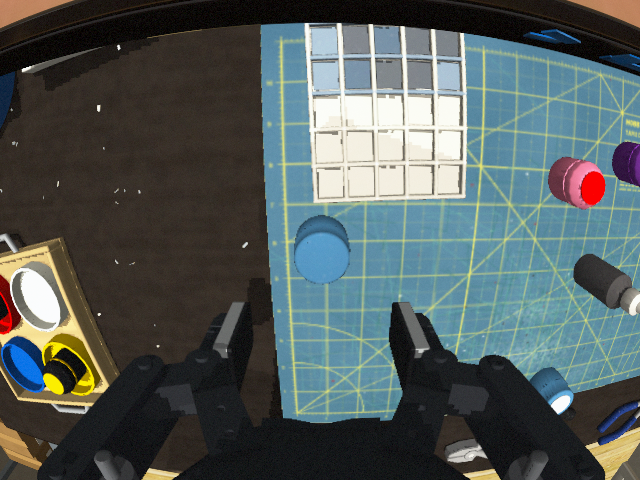

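The plain blue pot is centred between the fingers at (321,257), at (0.652, −0.058).

Call:
drive_tool([
  [[60, 0.1, 0, 1.3, 0], [60, 0.1, 0, 2.2, 0], [60, 0.1, 0, 2.5, 0], [60, 0.1, 0, 2.5, 0], [25, 0.1, 0, 2.5, 0], [25, 0.1, 0, 2.5, 0], [25, 0.1, 0, 2.5, 0], [25, 0.1, 0, 2.5, 0], [25, 0.1, 0, 2.5, 0], [25, 0.1, 0, 2.5, 0]],
])

```text
t: 12.75
tcp_pos: [0.6536, -0.0597, 0.0245]
tool_rot: [1.0, 0.0, 0.002, 0.0]
force: [0.1, 1.1, 5.7]
finger_gap: 0.372
gripper_force: 35.3
```

Call:
drive_tool([
  [[25, 0, 0, -0.5, 0], [25, 0, 0, -2, 0], [25, 0, 0, -2.6, 0], [25, 0, 0, -2.6, 0]],
])

```text
t: 13.15
tcp_pos: [0.6548, -0.0604, 0.105]
tool_rot: [1.0, 0.0, 0.004, 0.001]
force: [-0.1, -0.4, 0.6]
finger_gap: 0.366
gripper_force: 34.9
```

Run:
```python
from h import *
to(.5205,.2445,.1)
```

```text
t 13.2 tcp [ 0.6548 -0.0604  0.105 ] psi 0.03 -> [ -4.47 -10.16   0.11] turn 0.0
```

Call:
drive_tool([
  [[25, -4.4, -10.1, 0, 0], [25, -4.4, -10.1, 0, 0], [25, -4.4, -10.1, 0, 0], [25, -4.4, -10.1, 0, 0], [25, -4.4, -10.1, 0, 0], [25, -4.4, -10.1, 0, 0], [25, -4.4, -10.1, 0, 0], [25, -4.4, -10.1, 0, 0], [25, -4.4, -10.1, 0, 0], [25, -4.4, -10.1, 0, 0]],
])

```text
t: 14.15
tcp_pos: [0.5205, 0.2424, 0.1002]
tool_rot: [1.0, -0.0, -0.0, 0.0]
force: [0.1, -0.4, -0.3]
finger_gap: 0.373
gripper_force: 34.9
```

Call:
drive_tool([
  [[25, 0, 0, 0, 0], [25, 0, 0, 0.3, 0], [25, 0, 0, 0.3, 0]],
])

```text
t: 14.45
tcp_pos: [0.5197, 0.2422, 0.0904]
tool_rot: [1.0, -0.001, -0.001, 0.0]
force: [0.2, -0.6, -0.5]
finger_gap: 0.369
gripper_force: 34.9
```

Run:
```python
from h import *
to(.5205,.2445,.031); print(manip.sense()["finger_gap"])
```

```text
t 14.4 tcp [0.5197 0.2422 0.0904] psi -0.06 -> [ 0.03 -0.08  1.98] turn -0.01
0.36935216303880797
```

Call:
drive_tool([
  [[25, 0, -0.1, 1, 0], [25, 0, -0.1, 1.6, 0], [25, 0, -0.1, 1.9, 0], [25, 0, -0.1, 1.9, 0], [25, 0, -0.1, 1.9, 0]],
])

```text
t: 14.95
tcp_pos: [0.5206, 0.2463, 0.0349]
tool_rot: [1.0, 0.0, 0.0, -0.0]
force: [0.5, -1.0, 0.1]
finger_gap: 0.365
gripper_force: 34.9
```

Call:
drive_tool([
  [[25, 0, 0, 0.1, 0], [25, 0, 0, 0.1, 0], [48, 0, 0, 0.1, 0], [48, 0, 0, 0.1, 0], [48, 0, 0, 0.1, 0], [48, 0, 0, 0.1, 0], [48, 0, 0, -1, 0], [48, 0, 0, -2.5, 0], [48, 0, 0, -3, 0], [48, 0, 0, -3, 0]],
])

```text
t: 15.95
tcp_pos: [0.5221, 0.247, 0.1275]
tool_rot: [1.0, 0.0, 0.003, -0.001]
force: [0.4, 0.5, 0.5]
finger_gap: 0.559
gripper_force: 0.0
```

Run:
```python
from h import *
to(.6,-.278,.15)
c=manip.camera_model("wrist"); im=manip.snapshot("wrist"); cv2.imwrite("pics/w8.png",cv2.resize(im[:,:,::-1],(480,360)))
```

```text
t 15.9 tcp [0.5221 0.247  0.1275] psi 0.04 -> [ 2.59 17.5  -0.76] turn 0.0
```

View pics/w8.png

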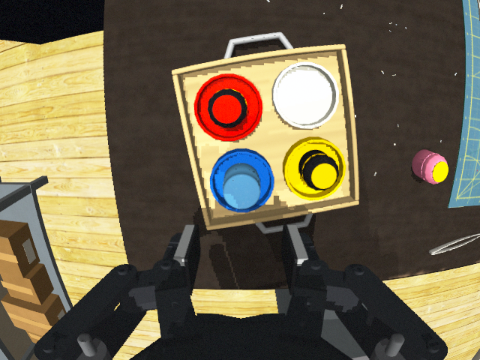

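All three pots stand in their cups. Next is the bottle.

Call:
drive_tool([
  [[60, 3.5, 17.5, -0.8, 0], [60, 3.5, 17.5, -0.8, 0], [60, 3.5, 17.5, -0.8, 0], [60, 3.5, 17.5, -0.8, 0], [60, 3.5, 17.5, -0.8, 0], [60, 3.5, 17.5, -0.8, 0], [60, 3.5, 17.5, -0.8, 0], [60, 3.5, 17.5, -0.8, 0], [60, 3.5, 17.5, -0.8, 0], [60, 3.5, 17.5, -0.8, 0]],
])

```text
t: 17.0
tcp_pos: [0.6172, -0.2448, 0.1445]
tool_rot: [1.0, -0.0, -0.002, -0.001]
force: [0.9, 0.5, 0.1]
finger_gap: 0.704
gripper_force: 0.0
```

Run:
```python
from h import *
to(.626,-.278,.15)
```

```text
t 17.0 tcp [ 0.6172 -0.2448  0.1445] psi -0.0 -> [ 0.29  1.1  -0.19] turn -0.0
```

Call:
drive_tool([
  [[60, 0.3, 1, -0.2, 0], [60, 0.3, 1, -0.2, 0], [60, 0.3, 1, -0.2, 0], [60, 0.3, 1, -0.2, 0]],
])

```text
t: 17.4
tcp_pos: [0.626, -0.2715, 0.1511]
tool_rot: [1.0, 0.001, -0.002, -0.001]
force: [0.4, -0.2, -0.1]
finger_gap: 0.7
gripper_force: 0.0
```

Run:
```python
from h import *
to(.626,-.278,.0235)
c=manip.camera_model("wrist"); im=manip.snapshot("wrist"); cv2.imwrite("pics/w9.png",im[:,:,::-1])
print({k:v for k,v in c.items() if k in("origin","orientation")})
```

```text
t 17.4 tcp [ 0.626  -0.2715  0.1511] psi 0.07 -> [0.01 0.23 4.25] turn 0.01
{'origin': array([ 0.70931333, -0.27131646,  0.29385913]), 'orientation': array([-0.11602839,  0.11741005, -0.69677079,  0.69804209])}
```

View pics/w9.png

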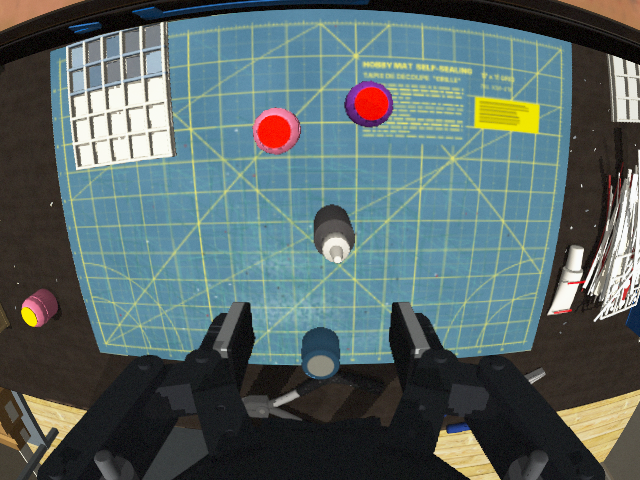

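The bottle's nozzle tip is at (337,257) and its body's far base edge at (331,205). The empty blue pot is at (320,355), well behind it.

Run:
```python
from h import *
c=manip.camera_model("wrist")
print(wpix(c,337,256,.0885),wpix(c,331.5,205,.0025)-[.0145,0,0]); to(.627,-.278,.0235)
```

```text
[ 0.62916834 -0.28045347  0.0885    ] [ 0.62517706 -0.27928781  0.0025    ]
t 17.4 tcp [ 0.6263 -0.2712  0.1516] psi 0.11 -> [0.04 0.24 4.27] turn 0.01
```

Call:
drive_tool([
  [[58, 0.05, 0.25, 0, 0], [58, 0.05, 0.25, 0.5, 0], [58, 0.05, 0.25, 1.7, 0], [58, 0.05, 0.25, 2.9, 0], [58, 0.05, 0.25, 3.8, 0], [58, 0.05, 0.25, 4.3, 0], [58, 0.05, 0.25, 4.3, 0], [58, 0.05, 0.25, 4.3, 0]],
])

```text
t: 18.25
tcp_pos: [0.6294, -0.281, 0.0244]
tool_rot: [1.0, 0.0, 0.0, 0.0]
force: [0.1, 0.5, 0.1]
finger_gap: 0.679
gripper_force: 0.0
```

Call:
drive_tool([
  [[20, 0, 0, 0, 0], [20, 0, 0, 0, 0], [20, 0, 0, 0, 0], [20, 0, 0, 0, 0], [20, 0, 0, 0, 0], [20, 0, 0, 0, 0], [20, 0, 0, 0, 0]],
])

```text
t: 18.95
tcp_pos: [0.6301, -0.2814, 0.026]
tool_rot: [1.0, 0.0, 0.001, 0.001]
force: [-0.3, 0.8, 6.2]
finger_gap: 0.317
gripper_force: 34.9
```

Call:
drive_tool([
  [[20, 0, 0, -0.4, 0], [20, 0, 0, -1.5, 0], [20, 0, 0, -2.7, 0], [20, 0, 0, -3, 0], [20, 0, 0, -3, 0]],
])

```text
t: 19.45
tcp_pos: [0.63, -0.2816, 0.1166]
tool_rot: [1.0, 0.0, 0.002, 0.001]
force: [-0.4, -0.6, -0.5]
finger_gap: 0.319
gripper_force: 34.5
```

Run:
```python
from h import *
to(.602,.1863,.11); print(manip.sense()["finger_gap"])
im=manip.snapshot("wrist"); cv2.imwrite("pics/w10.png",cv2.resize(im[:,:,::-1],(480,360)))
```

```text
t 19.4 tcp [ 0.63   -0.2816  0.1166] psi 0.03 -> [ -0.92 -15.6    0.18] turn 0.0
0.3186463426695391
```

View pics/w10.png

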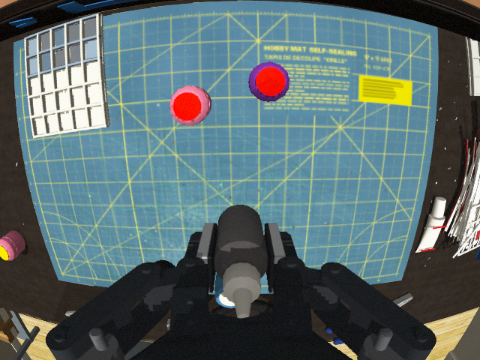

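The bottle is held upright at (240,245) and lifted clear.

Call:
drive_tool([
  [[20, -0.9, -15.5, 0, 0], [20, -0.9, -15.5, 0, 0], [20, -0.9, -15.5, 0, 0], [20, -0.9, -15.5, 0, 0], [20, -0.9, -15.5, 0, 0], [20, -0.9, -15.5, 0, 0], [20, -0.9, -15.5, 0, 0], [20, -0.9, -15.5, 0, 0], [20, -0.9, -15.5, 0, 0], [20, -0.9, -15.5, 0, 0]],
])

```text
t: 20.5
tcp_pos: [0.5988, 0.1888, 0.1118]
tool_rot: [1.0, 0.003, -0.002, -0.0]
force: [0.3, -0.1, 0.0]
finger_gap: 0.321
gripper_force: 34.6
```

Call:
drive_tool([
  [[20, 0, 0, 0.1, 0], [20, 0, 0, 0.2, 0], [20, 0, 0, 0.5, 0], [20, 0, 0, 0.5, 0]],
])

```text
t: 20.9
tcp_pos: [0.6007, 0.1819, 0.0971]
tool_rot: [1.0, -0.001, -0.002, 0.0]
force: [-0.2, -0.6, -1.3]
finger_gap: 0.322
gripper_force: 34.6
```

Run:
```python
from h import *
to(.602,.1863,.0325); print(manip.sense()["finger_gap"])
```

```text
t 20.9 tcp [0.6007 0.1819 0.0971] psi -0.12 -> [ 0.05 -0.15  2.15] turn -0.02
0.32198505076494893
```

Call:
drive_tool([
  [[20, 0, -0.1, 0.8, 0], [20, 0, -0.1, 1.5, 0], [20, 0, -0.1, 1.9, 0], [20, 0, -0.1, 2.1, 0], [20, 0, -0.1, 2.1, 0], [20, 0, -0.1, 2.1, 0]],
])

```text
t: 21.5
tcp_pos: [0.6023, 0.1869, 0.0367]
tool_rot: [1.0, 0.0, 0.001, -0.0]
force: [-0.1, -1.4, 0.1]
finger_gap: 0.324
gripper_force: 34.6
```

Run:
```python
from h import *
to(.602,.1863,.0325); print(manip.sense()["force"])
```

```text
t 21.5 tcp [0.6023 0.1869 0.0367] psi 0.01 -> [-0.01  0.02  0.14] turn 0.0
[-0.05414983 -1.41462308  0.08488021]
```

Call:
drive_tool([
  [[20, 0, 0, 0.1, 0], [20, 0, 0, 0.12, 0], [20, 0, 0, 0.12, 0], [20, 0, 0, 0.12, 0]],
])

```text
t: 21.9
tcp_pos: [0.6018, 0.1872, 0.0327]
tool_rot: [1.0, 0.0, 0.0, -0.0]
force: [0.2, -0.8, -1.0]
finger_gap: 0.317
gripper_force: 34.6
```

Call:
drive_tool([
  [[45, 0, 0, 0, 0], [45, 0, 0, 0, 0], [50, 0, 0, 0, 0], [50, 0, 0, 0, 0], [50, 0, 0, -0.8, 0], [50, 0, 0, -2, 0], [50, 0, 0, -3.4, 0], [50, 0, 0, -4.5, 0], [50, 0, 0, -4.5, 0], [50, 0, 0, -4.5, 0]],
])

```text
t: 22.9
tcp_pos: [0.6019, 0.1871, 0.1683]
tool_rot: [1.0, 0.0, 0.001, -0.0]
force: [-0.3, 0.8, -0.7]
finger_gap: 0.586
gripper_force: 0.0
```

Call:
drive_tool([
  [[50, 0, 3, -0.5, 0], [50, 0, 5, -0.5, 0], [50, 0, 7, -0.5, 0], [50, 0, 8, -0.5, 0], [50, 0, 8, -0.5, 0], [50, 0, 8, -0.5, 0], [50, 0, 8, -0.5, 0], [50, 0, 8, -0.5, 0]],
])

```text
t: 23.7
tcp_pos: [0.6007, -0.0517, 0.181]
tool_rot: [1.0, 0.001, -0.002, -0.001]
force: [0.7, 0.7, -1.3]
finger_gap: 0.592
gripper_force: 0.0
```

Run:
```python
from h import *
to(.6,0,.1)
t=manip.snapshot("top")[200:320,130:240]; s=manip.snapshot("scene")[180:340,130:400]
t=cv2.resize(t,None,fx=3,fy=3); s=cv2.resize(s,None,fx=1.6,fy=1.6)
o=np.zeros((360,330+s.shape[1],3),np.uint8); o[:,:330]=t; o[:s.shape[0],330:]=s
cv2.imwrite("pics/fin.png",o[:,:,::-1]); print(o.shape)
```

```text
t 23.7 tcp [ 0.6007 -0.0517  0.181 ] psi 0.06 -> [-0.01 -1.72  2.7 ] turn 0.01
(360, 762, 3)
```

View pics/fin.png

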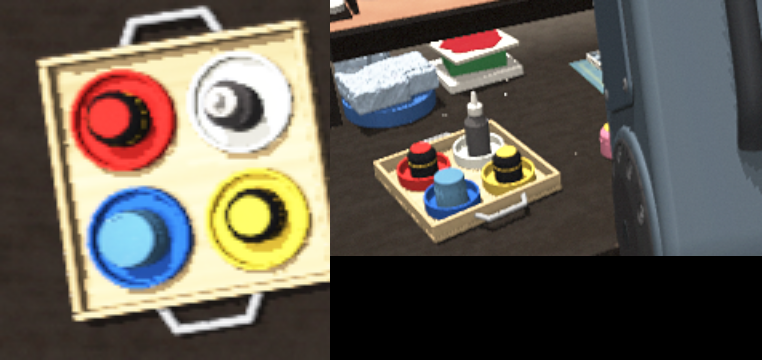

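All four stand upright in their own cups. I'll check the centring numerically, then hand in.

Run:
```python
from h import *
c=manip.camera_model("top")
ok=True
for n,u,v,z,g in [("R",107,115,.045,(.591,.256)),("Y",248,217,.045,(.532,.1748)),("B",127,239,.045,(.5205,.2445)),("W",218,100,.095,(.602,.1863))]:
    e=np.hypot(*(pix2world(c,130+u/3,200+v/3,z)[:2]-g)); print(n,e.round(4)); ok&=e<.012
if ok: print(manip.sign_off())
```

```text
R 0.0037
Y 0.0009
B 0.0022
W 0.004
the job is handed in; nothing more can be done
None
```

The job is handed in: all three pots and the ink bottle stand upright in their own cups, within about 4 mm of centre, and the arm never went near enough to touch the white-dotted empties (their final positions were not re-measured).

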